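Open the wax jar in the bracing block

TASK

The cap of the square wax jar is on too tight to open on the open bench. Stand the jar, cap still on, upright and fully home in the square recess of the wooden bracing block so that it cannot turn, unscrew the cap until its threads let go, and lift it straight up off the jar. Finish while still holding the cap in the gripper, level and clear of the jar, one or two finger widths above the mouth, with the jar left fully home in the block; leave the other things on the bench where they are.

Things in the scene. Friction and masses are not known exactly. Their poses are not given: they have to be found in the camera images.
- jar: Square amber glass jar, paper band, 64 x 64 mm, loose, 0.3 to 0.6 kg, standing on the bench. Origin: centre of its underside; z up, x and y square to its sides. Shoulder at z = 70 mm, sloping to 77 mm at the round neck (43 mm across). On the bare bench the jar turns with its cap; in the recess it cannot turn (4 degrees of play).
- jar_mouth (a point): On the jar's axis, 95 mm above its underside: top of the glass neck. A sprung rubber seal on it stands 4 mm higher under the screwed-on cap, 6.5 mm higher once the cap is off.
- cap: Round ribbed steel screw cap on the jar, 60 mm across, 26 mm tall, 50 g, a separate loose body by which the jar can be carried. Origin: centre of its skirt's lower edge, 76 mm above the jar's underside when screwed on; z up. It opens anticlockwise seen from above, against about 0.1 to 0.4 N m; when the threads let go, the seal pushes it up with 10 to 15 N.
- cap_top (a point): Centre of the cap's top face. The cap's x axis starts 1 to 11 degrees anticlockwise of the jar's; the threads (short lugs) let go at about 54 degrees, a stop comes at about 96. So turn the cap 68 to 78 degrees, in one grasp or several (it hardly rises meanwhile), then lift straight up: lugs clear after 13 mm, skirt clear of the seal after 26 mm.
- block: Light wooden bracing block fixed to the bench, 120 x 120 mm, 40 mm high, with a square recess in the middle of its top, 68 mm wide, 28 mm deep, chamfered mouth, sides along the block's x and y. Origin: centre of its underside, z up. The jar goes in at any of its four quarter turns.
- recess_floor (a point): Centre of the floor of the recess, 12 mm above the bench; axes as the block's.
- sanding_block: Bystander: cork sanding block 100 x 60 x 30 mm, loose. Origin: centre of its underside.
- pot: Bystander: empty open steel pot, 64 mm across, 55 mm tall, loose. Origin: centre of its underside.
- offcut: Bystander: stepped wooden offcut 90 x 55 x 34 mm, loose. Origin: centre of its underside.
Things that resemble listed ones, but are neither listed nor needed, are in the scene too. Several things look just like the jar: the one meant starts farthest to the robot's right.

How it is judged:
By the outcome, as a careful person would: the job done as asked, in the order asked, and still so for the second after the job is handed in, while the arm keeps its last pose, push and grip.
It also fails if it takes over 50 s, if anything falls off the work surface, if the arm or the gripper's body presses on something with over 40 N, if the wrist force passes 120 N, or if a joint passes its speed limit or range.

ROBOT

A 6-joint arm with a two-finger parallel gripper is mounted at the origin on the work surface. World frame = base frame: x ahead of the robot, y to its left, z up, the work surface at z = 0. Lengths are in mm, angles in rad, forces in N, time in s.
With the tool pointing down it reaches from about 275 to 1000 mm from the base axis. Payload 8.4 kg.
Tool frame: the origin (TCP) lies on the centre line of the jaws, within the pads' length; the fingertips stand r.tip_reach ahead of it and the grasp point (between the pads) lies 11 mm behind it (r.tip_reach is the distance from the TCP to the fingertips, in mm); z points along the fingers, y is the line along which they close (so a half turn about z gives the same grasp; the last joint's range is limited). The gripper opens to 85 mm and grips with 20 to 120 N. Pads are 22 mm wide; open, the fingers measure 114 mm over their backs; the gripper's body (76 mm by 85 mm) begins 54 mm behind the grasp point. The pads swing forward as they close: fully open they stand 13 mm farther back than shut.
Start: joints at [1.254, 0.353, 1.633, -0, 1.155, -0.002], TCP at [193.515, 594.289, 239.281] pointing down, gripper open.
Joint ranges: [-2.63, 2.63], [-0.92, 2.1], [0.06, 2.66], [-1.3, 4.44], [0, 2.69], [-3.02, 3.02]. Speed limits (rad/s): [2.22, 2.22, 2.79, 3.14, 3.14, 3.14].

INTERFACE

Orientations are given as [roll, pitch, yaw] about the fixed x, y, z axes, in that order (R = Rz(yaw) Ry(pitch) Rx(roll)).
In Python, from rig import r gives the robot as it stands.
- The arm moves only by the tool carry_out, never from a script. Its argument "targets" is a list of rows, each an object with "dp": the shift along the tool's x, y, z in mm, a list of three; "yaw": the turn about the tool's z in degrees. A call has 1 to 12 rows; each row is the pose to reach, as a shift and turn from the pose commanded when the call began, along the tool's axes at that moment; what a row does not reach only later rows make up. A row lasts 1/8 s, in which the tool goes at most 62.5 mm and 10.7 degrees, less where a joint would pass 70% of its speed; a pose out of reach is approached as far as the arm can. A call with a gripper value outside its range is refused whole. "fingers" is the opening, from -1 (shut) to 1 (fully open), so that 0 is half open, set as the call begins (left out, the last holds). The fingers move at their own pace and stop on an object; "grip_force" is the grip in N (left out, the last holds). Time passes only in rows, so rows that repeat a pose let the fingers close. It gives the time, the measured TCP pose, the force, the opening and the grip force at its end, in the units of the state.
- r.sense(): the state, without advancing time (a new reading comes with each control period).
- r.grab_frame(name): name is "side" or "top"; returns the picture (400x640x3 uint8, red, green, blue); there is no depth.
- r.get_calibration(name): a dict with "fx", "fy", "cx", "cy" (pixels), "rvec" (rotation vector, rad) and "tvec" (3), from world to camera coordinates, as OpenCV has them. Camera axes: x right, y down, z forward; pixel columns grow to the right and rows downward; lengths in mm; the calibration is good to about 2 mm. A picture is of the moment at which its call begins. get_calibration takes no time and is no camera call.
- r.sign_off(): hands the job in; it is judged then, once.
The state is a dict: "clock": time; "qpos": joint angles; "qvel": joint speeds; "joint_efforts": joint torques, N m; "eef_pos": TCP position; "tcp_rot": TCP orientation; "contact_force": force on the tool from outside, world axes, zero at the start; "wrist_torque": the same for the moment, N m; "opening": opening from 0.0 (shut) to 1.0 (fully open); "grasp_force": force on a finger pad.
Only numpy, scipy, OpenCV 4.12 (cv2) and the standard library are available. Lean on these libraries where they do the work, as an engineer would, in place of code of your own. Each camera call takes 0.05 s, during which the arm holds its last target. There are 200 camera calls.

## Working session

There is one attempt and no reset: what is moved stays moved. The work goes in short steps, Python scripts to look and compute and a tool call to move; the robot and the scene stay as the last step left them, time stands still between calls to the robot, and variables do not carry over. Pictures are saved under pics/ and viewed, at most 10 in all, crops included, and the job is handed in when it is done.

Besides the shell and the picture viewer there is one more tool, called after "Emit:" in YAML: its name, and indented under it one key for each argument. carry_out: Moves the arm, as the interface text tells. Its arguments: {"type":"object","properties":{"targets":{"type":"array","items":{"type":"object","properties":{"dp":{"type":"array","items":{"type":"number"}},"yaw":{"type":"number"}}}},"fingers":{"type":"number"},"grip_force":{"type":"number"}},"required":["targets"]}

```bash
mkdir -p pics; ls; python3 - <<'E'
from rig import r
import cv2
print(r.tip_reach); print(r.sense())
for n in("top","side"):
    im=r.grab_frame(n); cv2.imwrite(f"pics/{n}0.png",im[:,:,::-1]); print(n,r.get_calibration(n))
E
```

```text
pics
8.0
{'clock': 0.0, 'qpos': array([ 1.25361389e+00,  3.53642003e-01,  1.63415824e+00,  4.33798930e-06,
        1.15517809e+00, -2.40548047e-03]), 'qvel': array([ 1.12697146e-03,  4.04885687e-04, -3.18797124e-04,  3.92526910e-04,
       -1.34701799e-03,  4.99910678e-05]), 'joint_efforts': array([-2.36586551e-03, -6.05241680e+01, -3.42067230e+01, -1.96242017e-04,
        9.30967683e-03, -6.60091757e-06]), 'eef_pos': array([193.35765724, 593.84220914, 238.55519094]), 'tcp_rot': array([-3.14020699e+00, -7.29945038e-06,  2.82681394e+00]), 'contact_force': array([-0.49489159, -0.23215075, -0.57970093]), 'wrist_torque': array([-0.04646906, -0.00424082,  0.00509   ]), 'grasp_force': 0.0, 'opening': 0.9999010511793965}
top {'fx': 463.9491803273839, 'fy': 463.9491803273839, 'cx': 311.3043084426083, 'cy': 199.04968281867696, 'rvec': array([ 2.16721744, -2.14747287,  0.09061439]), 'tvec': array([  11.7457601 ,  553.08498027, 1097.13858377])}
side {'fx': 392.8325421237823, 'fy': 392.8325421237823, 'cx': 322.6653580691819, 'cy': 206.52349848647546, 'rvec': array([ 0.02962275, -2.88618751,  1.17781207]), 'tvec': array([539.07257421,  63.15488989, 766.76506492])}
```

View pics/top0.png

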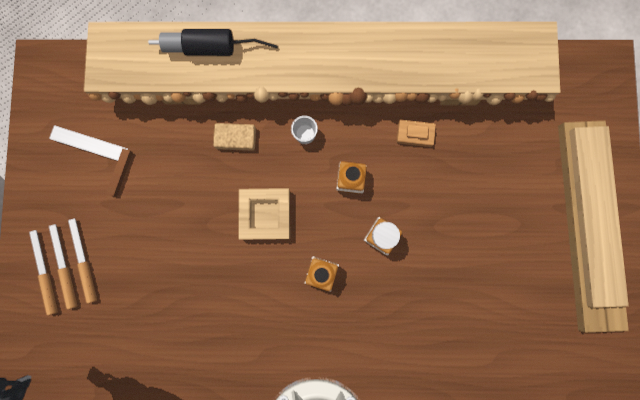

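View pics/side0.png

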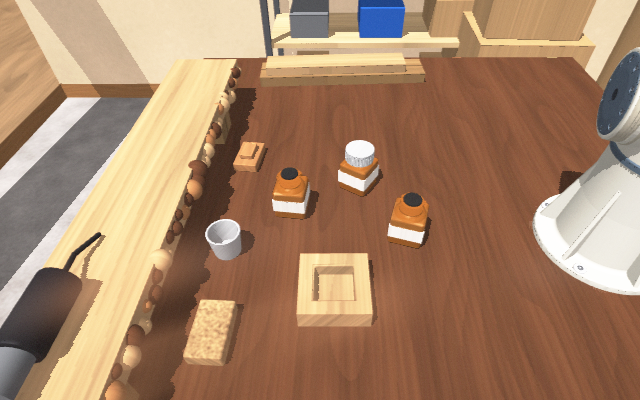

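The top view shows the block at (264,214) and the capped jar, which is the rightmost one, at (385,237). In the side view the block is at (335,288) and the jar at (358,167). I'll zoom in on both and measure.

```bash
cat > h.py <<'E'
import numpy as np, cv2
from rig import r
def cam(n):
    c=r.get_calibration(n); K=np.array([[c['fx'],0,c['cx']],[0,c['fy'],c['cy']],[0,0,1]])
    return K,np.array(c['rvec'],float),np.array(c['tvec'],float)
def toplane(n,uv,z):
    K,rv,t=cam(n); R=cv2.Rodrigues(rv)[0]; C=-R.T@t
    d=(R.T@np.linalg.inv(K)@np.c_[np.atleast_2d(uv).astype(float),np.ones(len(np.atleast_2d(uv)))].T).T
    return (C+d*((z-C[2])/d[:,2])[:,None])[:,:2]
def proj(n,P):
    K,rv,t=cam(n); return cv2.projectPoints(np.atleast_2d(P).astype(float),rv,t,K,None)[0][:,0]
def biggest(m): return max(cv2.findContours(m.astype(np.uint8),cv2.RETR_EXTERNAL,cv2.CHAIN_APPROX_NONE)[0],key=cv2.contourArea)
def top_white(im,box):
    x0,y0,x1,y1=box; m=np.zeros(im.shape[:2],bool); s=im[y0:y1,x0:x1].astype(int)
    m[y0:y1,x0:x1]=(s.min(2)>165)&(s.max(2)-s.min(2)<25); return m
E
python3 - <<'E'
import cv2,numpy as np
from h import *
t=cv2.imread('pics/top0.png')[:,:,::-1]; s=cv2.imread('pics/side0.png')[:,:,::-1]
def crop(im,x,y,w,h,k): return cv2.resize(im[y:y+h,x:x+w],None,fx=k,fy=k,interpolation=cv2.INTER_CUBIC)
a=crop(t,225,175,80,75,5); b=crop(t,350,200,80,75,5)   # 400x375 each
cv2.imwrite('pics/zt.png',np.hstack([a,b])[:,:,::-1])
a=crop(s,290,245,90,90,4.4); b=crop(s,315,130,90,90,4.4)
cv2.imwrite('pics/zs.png',np.hstack([a,b])[:,:,::-1])
c=biggest(top_white(t,(355,205,415,270))); e=cv2.fitEllipse(c); print(e, toplane('top',e[0],102))
# block top-face: bright wood in top view
hsv=cv2.cvtColor(t,cv2.COLOR_RGB2HSV)
m=np.zeros(t.shape[:2],np.uint8); m[180:250,230:300]=(hsv[180:250,230:300,2]>150); c=biggest(m); q=cv2.minAreaRect(c); print(q)
B=cv2.boxPoints(q); w=toplane('top',B,40); print(w,w.mean(0),np.linalg.norm(w-np.roll(w,1,0),axis=1))
E
```

```text
((385.9768371582031, 234.94180297851562), (25.834022521972656, 26.34515380859375), 124.94868469238281) [[ 465.6422706  -153.21686139]]
((263.0, 213.5), (51.0, 50.0), 90.0)
[[577.26179141 194.16685763]
 [578.1771968   73.09280706]
 [455.55477067  71.18946549]
 [454.37706292 190.86202753]] [516.34270545 132.32778943] [122.92916008 121.07751107 122.63719705 119.67835686]
```

View pics/zt.png

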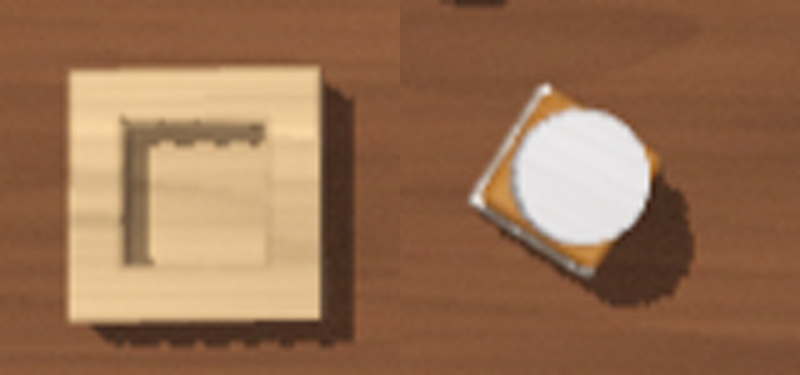

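View pics/zs.png

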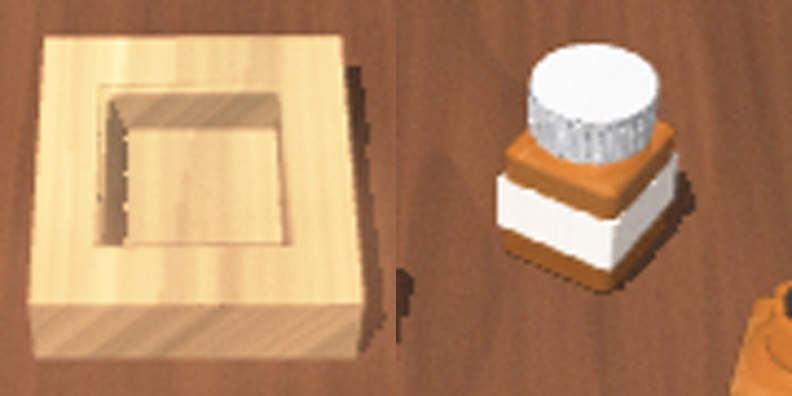

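The top-view zoom shows the block corners about square to the world axes, and the jar turned about 31° in the image. In the side zoom the cap's top ellipse is around (593,85) and the band and base corners are clear. Next I'll compute centres and yaw from both views.

```bash
python3 - <<'E'
from h import *
f=lambda p,k,o: (np.array(p,float)+.5)/k-.5+np.array(o)
T=lambda p: f(p,5,(225,175)); TJ=lambda p: f(np.array(p)-[400,0],5,(350,200))
S=lambda p: f(p,4.4,(290,245)); SJ=lambda p: f(np.array(p)-[396,0],4.4,(315,130))
ang=lambda a,b:np.degrees(np.arctan2(*(b-a)[::-1]))%90
def sq(n,P,z):
    w=toplane(n,P,z); print(n,z,w.round(1).tolist(),'c',w.mean(0).round(1),'L',np.linalg.norm(w-np.roll(w,1,0),axis=1).round(1),'ang',[round(float(ang(w[i-1],w[i])),1) for i in range(len(w))])
sq('top',T([(69,67),(321,67),(321,321),(69,321)]),40)
sq('side',S([(44,37),(342,37),(359,304),(30,304)]),40)
sq('side',S([(104,90),(280,93),(290,244),(97,245)]),40)
sq('top',T([(124,122),(266,122),(268,266),(122,266)]),40)
sq('top',TJ([(546,88),(473,201),(590,276)]),50)
sq('top',TJ([(546,88),(473,201),(590,276)]),30)
sq('side',SJ([(503,252),(607,293),(677,228)]),0)
sq('side',SJ([(498,176),(613,219),(676,155)]),50)
print('cap side',toplane('side',SJ([(594,85)]),102), 'cap top',toplane('top',[(386,235)],102))
# white cap top in side by mask
s=cv2.imread('pics/side0.png')[:,:,::-1].astype(int)
m=np.zeros(s.shape[:2],bool); m[135:160,340:380]=s[135:160,340:380].min(2)>215
e=cv2.fitEllipse(biggest(m)); print(e,toplane('side',e[0],102))
E
```

```text
top 40 [[577.3, 193.2], [578.2, 71.2], [456.0, 69.3], [454.9, 189.9]] c [516.6 130.9] L [122.5 122.  122.2 120.6] ang [1.5, 0.4, 0.9, 0.6]
side 40 [[578.0, 74.2], [457.0, 72.4], [457.3, 192.0], [574.9, 194.2]] c [516.8 133.2] L [120.  121.  119.7 117.7] ang [1.5, 0.9, 89.9, 1.0]
side 40 [[552.5, 100.1], [482.9, 100.5], [481.1, 168.1], [552.0, 169.8]] c [517.1 134.6] L [69.6 69.6 67.7 70.9] ang [0.4, 89.7, 1.5, 1.3]
top 40 [[550.7, 165.9], [551.3, 97.3], [482.0, 95.1], [481.4, 165.1]] c [516.4 130.8] L [69.4 68.6 69.3 70.1] ang [0.6, 0.5, 1.8, 0.5]
top 50 [[508.9, -143.8], [455.3, -109.2], [420.8, -163.9]] c [ 461.6 -139. ] L [90.4 63.8 64.7] ang [12.9, 57.2, 57.8]
top 30 [[510.2, -146.3], [455.6, -111.1], [420.5, -166.8]] c [ 462.1 -141.4] L [92.  64.9 65.8] ang [12.9, 57.2, 57.8]
side 0 [[506.6, -144.2], [455.0, -114.7], [416.7, -163.3]] c [ 459.4 -140.7] L [91.9 59.5 61.9] ang [12.0, 60.3, 51.9]
side 50 [[509.8, -144.9], [455.0, -113.7], [421.6, -161.7]] c [ 462.1 -140.1] L [89.7 63.  58.4] ang [10.8, 60.4, 55.2]
cap side [[ 465.33563663 -149.707382  ]] cap top [[ 465.51248907 -153.26781939]]
((359.364013671875, 148.62513732910156), (17.09798812866211, 27.464012145996094), 90.47557067871094) [[ 465.8108386  -150.74164917]]
```

Both views agree within about 3 mm: cap at (465.5,-152), jar yaw about 57.6° (mod 90), block at (517,132.3), block yaw about 0.8°.

```bash
cat >> h.py <<'E'
def go(x,y,z,yaw):
    s=r.sense(); from scipy.spatial.transform import Rotation as Q
    R=Q.from_euler('xyz',s['tcp_rot']).as_matrix(); d=R.T@(np.array([x,y,z])-s['eef_pos'])
    cy=np.degrees(s['tcp_rot'][2]); print('dp',d.round(1),'yaw',round(-((yaw-cy+180)%360-180),1),'q',s['qpos'].round(2))
E
python3 -c "
from h import *
go(465.5,-152,200,57.6)"
```

```text
dp [-489.7 -624.9   39.4] yaw 104.4 q [ 1.25  0.35  1.63 -0.    1.16 -0.  ]
```

Emit:
carry_out:
  targets:
    - {"dp": [-30,-40,0],"yaw": 7}
    - {"dp": [-65,-85,0],"yaw": 15}
    - {"dp": [-100,-130,0],"yaw": 23}
    - {"dp": [-135,-175,0],"yaw": 31}
    - {"dp": [-170,-220,0],"yaw": 39}
    - {"dp": [-205,-265,0],"yaw": 47}
    - {"dp": [-240,-310,0],"yaw": 55}
    - {"dp": [-275,-355,0],"yaw": 63}
    - {"dp": [-310,-400,0],"yaw": 71}
    - {"dp": [-345,-445,0],"yaw": 79}
    - {"dp": [-380,-490,0],"yaw": 87}
    - {"dp": [-410,-525,0],"yaw": 94}
  fingers: 1
  grip_force: 80

```text
clock: 1.6
eef_pos: [421.0, -34.0, 239.3]
tcp_rot: [3.141, -0.0, 1.181]
contact_force: [0.9, 1.1, 0.4]
opening: 0.997
grasp_force: 0.0
```

```bash
python3 -c "
from h import *
go(465.5,-152,180,57.6)"
```

```text
dp [-92.2  86.   59.3] yaw 10.1 q [-0.08  0.03  2.04 -0.    1.07  0.31]
```

Emit:
carry_out:
  targets:
    - {"dp": [-25,22,5],"yaw": 4}
    - {"dp": [-50,45,20],"yaw": 8}
    - {"dp": [-75,68,40],"yaw": 10.1}
    - {"dp": [-92,86,59],"yaw": 10.1}
    - {"dp": [-92,86,59],"yaw": 10.1}
    - {"dp": [-92,86,59],"yaw": 10.1}

```text
clock: 2.35
eef_pos: [465.6, -148.9, 180.4]
tcp_rot: [-3.141, -0.0, 1.01]
contact_force: [-0.3, -0.6, -0.2]
opening: 1.002
grasp_force: 0.0
```

```bash
python3 -c "
from h import *
go(465.5,-152,80,57.6)
a=r.grab_frame('top')[185:285,320:440];b=r.grab_frame('side')[80:200,300:420]
k=lambda i:cv2.resize(i,(390,390*i.shape[0]//i.shape[1]),interpolation=cv2.INTER_CUBIC)
a,b=k(a),k(b);a=cv2.copyMakeBorder(a,0,b.shape[0]-a.shape[0],0,0,cv2.BORDER_CONSTANT)
cv2.imwrite('pics/a1.png',np.hstack([a,b])[:,:,::-1])"
```

```text
dp [ -2.7   1.6 100.4] yaw 0.2 q [-0.31  0.21  1.98  0.    0.95  0.25]
```

View pics/a1.png

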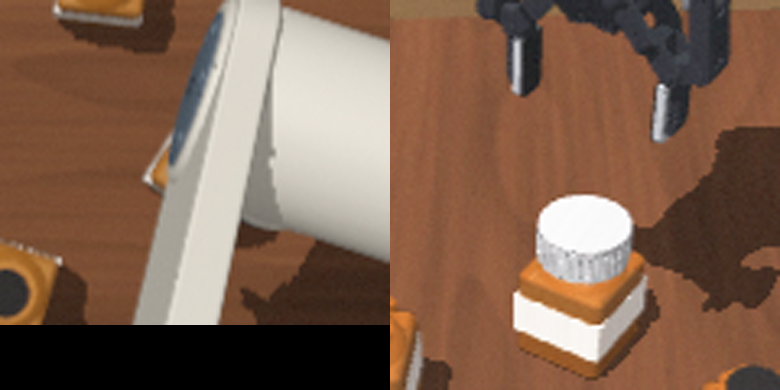

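The side view shows both fingertips, at about (521,93) and (662,138), straddling the axis above the cap. I'll check that the tip midpoint agrees with the arm's own pose, then descend.

```bash
python3 -c "
from h import *
m=((591-390)/3.25+300,115/3.25+80); print(m)
for z in (172,178,184): print(z,proj('side',[465.6,-148.9,z]),toplane('side',[m],z))"
```

```text
(361.84615384615387, 115.38461538461539)
172 [[361.36901289 120.14887007]] [[ 463.9588222  -165.63810574]]
178 [[361.5406327  117.48305818]] [[ 464.69774176 -156.23144861]]
184 [[361.71420539 114.78691185]] [[ 465.43666132 -146.82479148]]
```

Emit:
carry_out:
  targets:
    - {"dp": [-2.5,1.5,20],"yaw": 0}
    - {"dp": [-2.5,1.5,40],"yaw": 0}
    - {"dp": [-2.5,1.5,60],"yaw": 0}
    - {"dp": [-2.5,1.5,80],"yaw": 0}
    - {"dp": [-2.5,1.5,92],"yaw": 0}
    - {"dp": [-2.5,1.5,102],"yaw": 0}
    - {"dp": [-2.5,1.5,102],"yaw": 0}

```text
clock: 3.32
eef_pos: [465.8, -152.1, 78.1]
tcp_rot: [-3.141, 0.0, 1.01]
contact_force: [-0.4, 0.3, 0.4]
opening: 1.005
grasp_force: 0.0
```

Emit:
carry_out:
  targets:
    - {"dp": [0,0,0],"yaw": 0}
    - {"dp": [0,0,0],"yaw": 0}
    - {"dp": [0,0,0],"yaw": 0}
    - {"dp": [0,0,0],"yaw": 0}
    - {"dp": [0,0,0],"yaw": 0}
    - {"dp": [0,0,0],"yaw": 0}
    - {"dp": [0,0,0],"yaw": 0}
  fingers: -1
  grip_force: 80

```text
clock: 4.2
eef_pos: [466.7, -152.6, 79.3]
tcp_rot: [3.14, -0.0, 1.01]
contact_force: [0.5, -0.5, 5.8]
opening: 0.679
grasp_force: 83.8
```

```bash
python3 -c "
from h import *
print(r.sense())
b=r.grab_frame('side')[80:200,300:420]
cv2.imwrite('pics/a2.png',cv2.resize(b,(480,480),interpolation=cv2.INTER_CUBIC)[:,:,::-1])"
```

```text
{'clock': 4.2, 'qpos': array([-3.19093523e-01,  3.72799749e-01,  2.04490765e+00, -5.45342789e-05,
        7.22114765e-01,  2.41861248e-01]), 'qvel': array([-2.00426691e-03,  1.91660266e-04,  9.18632022e-05,  1.03112125e-04,
        8.07760330e-04, -8.22065274e-04]), 'joint_efforts': array([ 3.24212818e-02, -4.76634228e+01, -2.13575220e+01,  3.01556673e-02,
       -3.53182387e-01,  5.12571714e-02]), 'eef_pos': array([ 466.73167447, -152.63348976,   79.28542964]), 'tcp_rot': array([ 3.13986505e+00, -3.88982826e-04,  1.00988278e+00]), 'contact_force': array([ 0.54667956, -0.50106224,  5.82895879]), 'wrist_torque': array([0.14843366, 0.31956356, 0.09348768]), 'grasp_force': 83.80016019567847, 'opening': 0.6789352680507668}
```

View pics/a2.png

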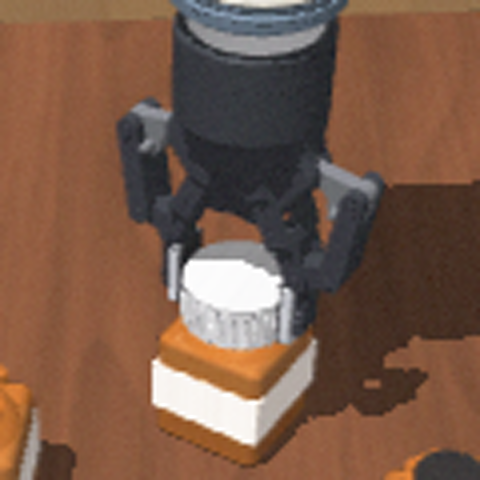

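The side view shows the cap centred between the pads, at about (232,290), and still upright. Lifting now.

Emit:
carry_out:
  targets:
    - {"dp": [0,0,-3],"yaw": 0}
    - {"dp": [0,0,-10],"yaw": 0}
    - {"dp": [0,0,-25],"yaw": 0}
    - {"dp": [0,0,-45],"yaw": 0}
    - {"dp": [0,0,-65],"yaw": 0}
    - {"dp": [0,0,-85],"yaw": 0}
    - {"dp": [0,0,-100],"yaw": 0}
    - {"dp": [0,0,-110],"yaw": 0}
    - {"dp": [0,0,-110],"yaw": 0}
    - {"dp": [0,0,-110],"yaw": 0}

```text
clock: 5.5
eef_pos: [465.5, -152.2, 187.7]
tcp_rot: [-3.141, 0.0, 1.01]
contact_force: [-0.2, -1.4, -4.9]
opening: 0.68
grasp_force: 86.4
```

```bash
python3 -c "
from h import *
go(518,132.5,189,90.8);s=r.sense();print(s['wrist_torque'],s['contact_force'])"
```

```text
dp [ 269.  -107.    -1.2] yaw -32.9 q [-0.32  0.2   1.97  0.    0.97  0.24]
[-0.04702158 -0.0239483   0.02735114] [-0.24009735 -1.43944685 -4.91930341]
```

Emit:
carry_out:
  targets:
    - {"dp": [12,-5,0],"yaw": -1}
    - {"dp": [36,-14,0],"yaw": -4}
    - {"dp": [63,-25,0],"yaw": -8}
    - {"dp": [90,-36,0],"yaw": -12}
    - {"dp": [117,-47,0],"yaw": -16}
    - {"dp": [144,-57,0],"yaw": -20}
    - {"dp": [171,-68,0],"yaw": -24}
    - {"dp": [198,-79,0],"yaw": -28}
    - {"dp": [225,-90,0],"yaw": -31}
    - {"dp": [248,-99,0],"yaw": -33}
    - {"dp": [263,-105,0],"yaw": -33}
    - {"dp": [268,-107,0],"yaw": -33}

```text
clock: 7.0
eef_pos: [517.6, 132.5, 187.9]
tcp_rot: [-3.141, 0.0, 1.587]
contact_force: [-0.7, -0.3, -4.0]
opening: 0.683
grasp_force: 86.4
```

Emit:
carry_out:
  targets:
    - {"dp": [0,0,15],"yaw": 0}
    - {"dp": [0,0,30],"yaw": 0}
    - {"dp": [0,0,45],"yaw": 0}
    - {"dp": [0,0,55],"yaw": 0}
    - {"dp": [0,0,55],"yaw": 0}
    - {"dp": [0,0,55],"yaw": 0}

```text
clock: 7.75
eef_pos: [518.3, 131.6, 133.6]
tcp_rot: [3.141, -0.0, 1.586]
contact_force: [0.5, 0.5, -3.3]
opening: 0.675
grasp_force: 86.4
```

```bash
python3 -c "
from h import *
go(517,132.3,134,90.8)
a=r.grab_frame('top')[165:265,215:335];b=r.grab_frame('side')[190:340,270:400]
k=lambda i,h:cv2.resize(i,(i.shape[1]*h//i.shape[0],h),interpolation=cv2.INTER_CUBIC)
cv2.imwrite('pics/a3.png',k(b,600)[:,:,::-1])"
```

```text
dp [ 0.8 -1.2 -0.4] yaw 0.1 q [ 0.25  0.34  1.92 -0.    0.88  0.23]
```

View pics/a3.png

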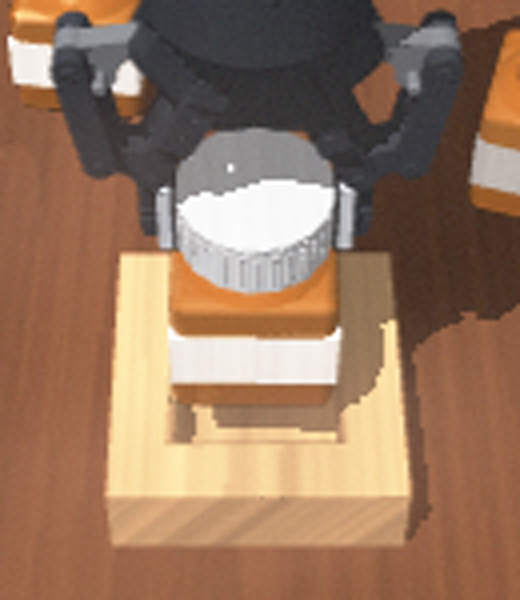

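The jar hangs square over the recess. Its band's lower corners are at (169,383) and (340,382), parallel to the block's front edge at row 496. One numeric check before going in.

```bash
python3 -c "
from h import *
f=lambda p:(np.array(p,float)+.5)/4-.5+np.array([270,190])
print('base',toplane('side',f([(172,402),(336,402)]),55.5))
print('band',toplane('side',f([(169,383),(340,382)]),72))
print('recess',toplane('side',f([(166,443),(342,443)]),40), 'block',toplane('side',f([(107,496),(410,496)]),40))
print('cap',toplane('side',f([(255,189)]),157.5))"
```

```text
base [[550.33013978 160.49921623]
 [484.54530029 159.37526732]]
band [[550.877499   162.31942139]
 [483.69177488 160.72870435]]
recess [[552.85911418 169.92408765]
 [481.75485038 168.67215413]] block [[575.01160148 194.02147597]
 [455.80186166 191.8458583 ]]
cap [[517.63730656 134.25490999]]
```

Emit:
carry_out:
  targets:
    - {"dp": [1.2,-1,0],"yaw": 0}
    - {"dp": [1.2,-1,5],"yaw": 0}
    - {"dp": [1.2,-1,10],"yaw": 0}
    - {"dp": [1.2,-1,14],"yaw": 0}
    - {"dp": [1.2,-1,17],"yaw": 0}
    - {"dp": [1.2,-1,20],"yaw": 0}
    - {"dp": [1.2,-1,20],"yaw": 0}

```text
clock: 8.72
eef_pos: [516.7, 132.7, 113.0]
tcp_rot: [-3.141, 0.0, 1.586]
contact_force: [0.1, -1.0, -2.3]
opening: 0.678
grasp_force: 86.4
```

```bash
python3 -c "
from h import *
s=r.sense();print(s['wrist_torque'],s['contact_force'],s['eef_pos'])"
```

```text
[-0.04297049  0.00510782 -0.07610787] [ 0.11436908 -1.02297631 -2.26314995] [516.7388479  132.68360708 113.01645944]
```

Emit:
carry_out:
  targets:
    - {"dp": [0,0,4],"yaw": 0}
    - {"dp": [0,0,8],"yaw": 0}
    - {"dp": [0,0,12],"yaw": 0}
    - {"dp": [0,0,16],"yaw": 0}
    - {"dp": [0,0,19],"yaw": 0}
    - {"dp": [0,0,19],"yaw": 0}
    - {"dp": [0,0,19],"yaw": 0}

```text
clock: 9.6
eef_pos: [517.0, 132.7, 94.4]
tcp_rot: [3.141, -0.0, 1.586]
contact_force: [0.3, -0.1, -3.8]
opening: 0.681
grasp_force: 86.4
```

Emit:
carry_out:
  targets:
    - {"dp": [0,0,1],"yaw": 0}
    - {"dp": [0,0,2],"yaw": 0}
    - {"dp": [0,0,3],"yaw": 0}
    - {"dp": [0,0,3],"yaw": 0}

```text
clock: 10.1
eef_pos: [517.0, 132.7, 91.4]
tcp_rot: [3.141, 0.0, 1.586]
contact_force: [-0.4, 0.5, -1.6]
opening: 0.677
grasp_force: 86.7
```

Emit:
carry_out:
  targets:
    - {"dp": [0,0,0.5],"yaw": 0}
    - {"dp": [0,0,1],"yaw": 0}
    - {"dp": [0,0,1],"yaw": 0}

```text
clock: 10.48
eef_pos: [517.3, 132.7, 91.2]
tcp_rot: [3.141, -0.0, 1.586]
contact_force: [-2.4, -0.7, 9.9]
opening: 0.674
grasp_force: 88.1
```

Emit:
carry_out:
  targets:
    - {"dp": [0,0,0.5],"yaw": 0}
    - {"dp": [0,0,1],"yaw": 0}
    - {"dp": [0,0,1],"yaw": 0}

```text
clock: 10.85
eef_pos: [517.5, 132.8, 91.1]
tcp_rot: [3.14, -0.0, 1.586]
contact_force: [-5.2, -2.7, 20.2]
opening: 0.676
grasp_force: 89.2
```

```bash
python3 -c "
from h import *
s=r.sense();print(s['wrist_torque'],s['contact_force'],s['eef_pos'])
b=r.grab_frame('side')[190:340,270:400]
cv2.imwrite('pics/a4.png',cv2.resize(b,(520,600),interpolation=cv2.INTER_CUBIC)[:,:,::-1])"
```

```text
[-0.43376096  1.10297832 -0.04358849] [-5.16620874 -2.65300412 20.15855436] [517.49241564 132.77669073  91.06673386]
```

View pics/a4.png

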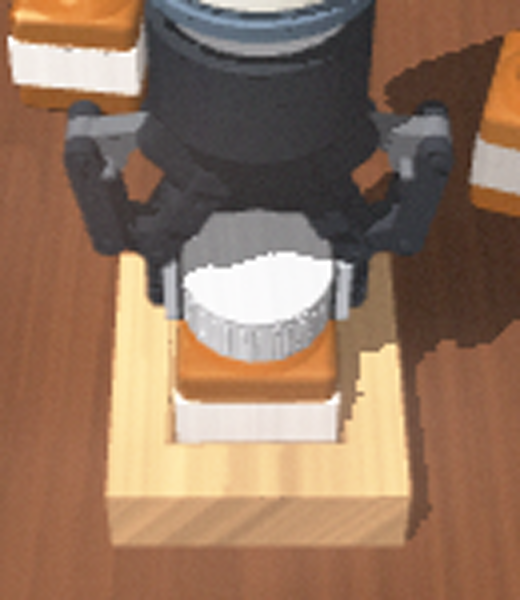

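TCP stopped at 91.1 mm, which is 12 mm above the on-bench grasp height. The picture agrees: the band's front edge is at the recess rim, around row 440. The jar is home, so I'll ease the push and turn anticlockwise (negative tool yaw).

Emit:
carry_out:
  targets:
    - {"dp": [0,0,-0.7],"yaw": 0}
    - {"dp": [0,0,-0.7],"yaw": -3}
    - {"dp": [0,0,-0.7],"yaw": -8}
    - {"dp": [0,0,-0.7],"yaw": -14}
    - {"dp": [0,0,-0.7],"yaw": -20}
    - {"dp": [0,0,-0.7],"yaw": -26}
    - {"dp": [0,0,-0.7],"yaw": -32}
    - {"dp": [0,0,-0.7],"yaw": -38}
    - {"dp": [0,0,-0.7],"yaw": -40}
  grip_force: 100

```text
clock: 12.02
eef_pos: [517.6, 133.1, 91.4]
tcp_rot: [3.14, 0.0, 2.286]
contact_force: [-2.9, -0.1, 13.4]
opening: 0.673
grasp_force: 104.7
```

```bash
python3 -c "
from h import *
s=r.sense();print(s['wrist_torque'],s['contact_force'],s['eef_pos'],s['qpos'])"
```

```text
[-0.05681859  0.7401911  -0.21689738] [-2.9241379  -0.11339534 13.37667888] [517.62365527 133.14318397  91.38990204] [ 2.48684168e-01  4.06040565e-01  1.94669207e+00  6.12525185e-04
  7.87137097e-01 -4.66474513e-01]
```

Emit:
carry_out:
  targets:
    - {"dp": [0,0,0],"yaw": -4}
    - {"dp": [0,0,0],"yaw": -10}
    - {"dp": [0,0,0],"yaw": -16}
    - {"dp": [0,0,0],"yaw": -22}
    - {"dp": [0,0,0],"yaw": -28}
    - {"dp": [0,0,0],"yaw": -32}
    - {"dp": [0,0,0],"yaw": -34}
    - {"dp": [0,0,0],"yaw": -34}

```text
clock: 13.02
eef_pos: [517.3, 132.7, 91.7]
tcp_rot: [3.141, 0.001, 2.878]
contact_force: [-5.4, -2.8, 19.2]
opening: 0.675
grasp_force: 105.5
```

```bash
python3 -c "
from h import *
s=r.sense();print(s['wrist_torque'],s['contact_force'],s['eef_pos'],s['tcp_rot'])
b=r.grab_frame('side')[190:340,270:400]
cv2.imwrite('pics/a5.png',cv2.resize(b,(520,600),interpolation=cv2.INTER_CUBIC)[:,:,::-1])"
```

```text
[-0.58225023  0.97953512 -0.02428788] [-5.42282224 -2.76053639 19.23542628] [517.33524916 132.68435349  91.65984552] [3.14129166e+00 1.00612959e-03 2.87792119e+00]
```

View pics/a5.png

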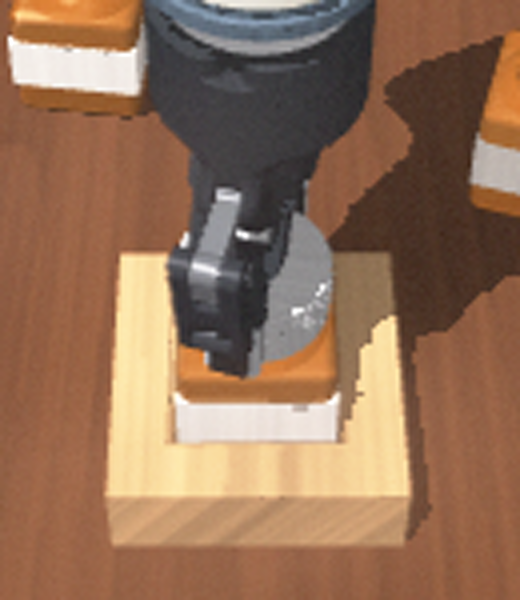

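The jar still sits home, with its band edge at row 440. The turning torque fell to about 0.02 N m and the upward force rose to 19 N, so the threads have let go after a 74° turn. Lifting straight up.

Emit:
carry_out:
  targets:
    - {"dp": [0,0,-2],"yaw": 0}
    - {"dp": [0,0,-5],"yaw": 0}
    - {"dp": [0,0,-9],"yaw": 0}
    - {"dp": [0,0,-13],"yaw": 0}
    - {"dp": [0,0,-17],"yaw": 0}
    - {"dp": [0,0,-22],"yaw": 0}
    - {"dp": [0,0,-28],"yaw": 0}
    - {"dp": [0,0,-34],"yaw": 0}
    - {"dp": [0,0,-40],"yaw": 0}
    - {"dp": [0,0,-45],"yaw": 0}
    - {"dp": [0,0,-47],"yaw": 0}
    - {"dp": [0,0,-47],"yaw": 0}

```text
clock: 14.58
eef_pos: [516.9, 132.7, 137.1]
tcp_rot: [3.142, 0.0, 2.877]
contact_force: [0.1, -0.0, 0.2]
opening: 0.674
grasp_force: 106.4
```

Emit:
carry_out:
  targets:
    - {"dp": [0,0,0],"yaw": 0}
    - {"dp": [0,0,0],"yaw": 0}
    - {"dp": [0,0,0],"yaw": 0}

```text
clock: 14.95
eef_pos: [516.8, 132.7, 136.8]
tcp_rot: [-3.141, -0.0, 2.877]
contact_force: [0.7, 0.5, -0.0]
opening: 0.671
grasp_force: 106.4
```

```bash
python3 -c "
from h import *
s=r.sense();print(s['wrist_torque'],s['contact_force'],s['eef_pos'],s['tcp_rot'])
b=r.grab_frame('side')
cv2.imwrite('pics/a6.png',cv2.resize(b[140:340,180:440],(780,600),interpolation=cv2.INTER_CUBIC)[:,:,::-1])"
```

```text
[0.03713304 0.02653121 0.01350163] [ 0.65265339  0.45476994 -0.0274387 ] [516.81605029 132.69953745 136.84390991] [-3.14147219e+00 -2.14606565e-04  2.87740307e+00]
```

View pics/a6.png

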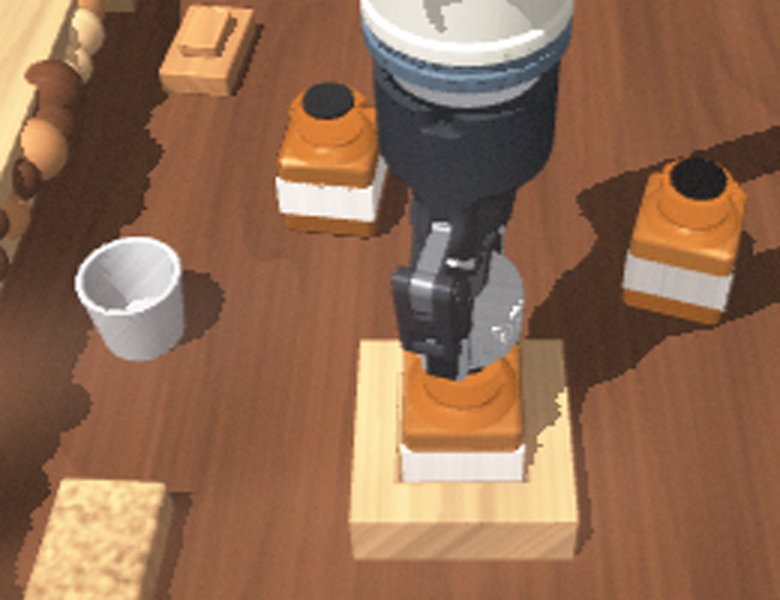

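The cap is in the gripper above the bare neck, around (465,390). The wrist force is about zero, so the cap is free, and the jar is still home with its band edge at row 481. Its skirt is about 26 mm above the mouth, and the other things haven't moved. Handing in.

```bash
python3 -c "
from rig import r
print(r.sign_off())"
```

```text
the job is handed in; nothing more can be done
None
```

The job is handed in at about 15 s: the jar is fully home in the block, and the cap, turned 74° until its threads let go, is held level about 26 mm above the mouth with nothing else moved; no verdict was returned.

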